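# Hang the rinsed blue cup to drain

### The arm

A 6-joint arm with a two-finger parallel gripper is mounted at the origin on the work surface. World frame = base frame: x ahead of the robot, y to its left, z up, the work surface at z = 0. Lengths are in mm, angles in rad, forces in N, time in s.
With the tool pointing down it reaches from about 425 to 1125 mm from the base axis. Payload 14.9 kg.
Tool frame: the origin (TCP) lies at the very end of the fingers, on their centre line; the grasp point (between the pads) lies 19 mm behind it (robot.grip_point_offset is the distance from the TCP to the grasp point, in mm); z points along the fingers, y is the line along which they close (so a half turn about z gives the same grasp; the last joint's range is limited). The gripper opens to 91 mm and grips with 3 to 60 N. Pads are 32 mm wide; open, the fingers measure 118 mm over their backs; the gripper's body (76 mm by 178 mm) begins 60 mm behind the grasp point.
Start: joints at [1.294, 0.379, 1.734, -0, 1.028, -0.033], TCP at [168.981, 679.311, 213.932] pointing down, gripper open.
Joint ranges: [-2.77, 2.77], [-0.74, 2.19], [0, 2.66], [-1.06, 4.2], [0.31, 2.87], [-3.08, 3.08]. Speed limits (rad/s): [1.89, 1.89, 2.39, 3.14, 3.14, 3.14].

### API

Orientations are given as a unit quaternion [x, y, z, w].
In Python, from bench import robot gives the robot as it stands. The module is installed in compiled form; this text tells all that it offers.
- The arm moves only by the shell command python3 -m creep 'ROWS' [FORCE]. ROWS is JSON, a list of rows, each a list of 3 entries, a list of its own where there are three numbers: the turn, a rotation vector about the tool's x, y, z normalised to -1 to 1, where 1 is 30 degrees, then the shift along the tool's x, y, z normalised to -1 to 1, where 1 is 1 m, then the opening, from 0 (shut) to 1 (fully open). In form: [[[wx, wy, wz], [x, y, z], gripper], ...]. A call has 1 to 5 rows; each row is the pose to reach, as a shift and turn from the pose commanded when the call began, along the tool's axes at that moment; what a row does not reach only later rows make up. A row lasts 1/10 s, in which the tool goes at most 50 mm and 8.59 degrees, less where a joint would pass 70% of its speed; a pose out of reach is approached as far as the arm can. A call with a number of a shift or a turn outside -1 to 1 is refused whole. A call with a gripper value outside its range is refused whole. The fingers move at their own pace and stop on an object; FORCE is the grip in N (left out, the last holds). Time passes only in rows, so rows that repeat a pose let the fingers close. It gives the time, the measured TCP pose, the force, the opening and the grip force at its end, in the units of the state.
- robot.get_obs(): the state, without advancing time (a new reading comes with each control period).
- robot.read_camera(name): name is "scene" or "top"; returns (picture, depth): 420x560x3 uint8, red, green, blue; 420x560 float32, mm along the optical axis (not along the pixel's ray), 0 where there is no reading.
- robot.camera_info(name): a dict with "fx", "fy", "cx", "cy" (pixels), "D" ([k1, k2, p1, p2, k3] as OpenCV has them; the pictures are not rectified), "world_from_camera" (4x4, takes a point from camera to world coordinates). Camera axes: x right, y down, z forward; pixel columns grow to the right and rows downward; lengths in mm; the calibration is good to about 2 mm. A picture is of the moment at which its call begins. camera_info takes no time and is no camera call.
- robot.sign_off(): hands the job in; it is judged then, once.
The state is a dict: "t": time; "joint_positions": joint angles; "joint_velocities": joint speeds; "effort": joint torques, N m; "position": TCP position; "tcp_rot": TCP orientation; "ft_force": force on the tool from outside, world axes, zero at the start; "moment": the same for the moment, N m; "width": finger opening in mm; "gripper_force": force on a finger pad.
Only numpy, scipy, OpenCV 4.12 (cv2) and the standard library are available. Lean on these libraries where they do the work, as an engineer would, in place of code of your own. Each camera call takes 0.05 s, during which the arm holds its last target. There are 200 camera calls.

### The job

The baking is done and the cups are rinsed: take the blue cup from the rinse mat and hang it mouth-down over the leaning peg with the blue tip on the draining rack. Lower it along the peg all the way down before you let go, and leave it hanging there; leave the yellow and the white cup standing where they are.

Things in the scene. Friction and masses are not known exactly. Their poses are not given: they have to be found in the camera images.
- blue_cup: Blue enamelled tumbler, no handle, 84 to 168 g (sizes in mm): straight, outer diameter 56, height 90, wall 3, inside depth 85. Stands mouth-down on the grey mat. Origin: centre of its mouth; z runs from mouth to closed end, up at the start. Fully home on a peg, its closed end rests on the tip, the mouth 25 from the peg's origin along z; let go, it sags to about 15 on the peg's -x side.
- yellow_cup: Yellow cup, same shape and origin as the blue one; a bystander on the mat. The three cups stand at least 110 mm apart, centre to centre.
- white_cup: White cup, same shape and origin as the blue one; a bystander on the mat.
- blue_peg: Fixed wooden peg (mm) with blue rounded tip and collar (32 wide): diameter 20, leaning 28 degrees from vertical, tip towards the robot. One of three (blue, yellow, white, any order, empty, 95 apart in a row) on blocks 55 high on a 12 thick tray, low rail behind. Origin: its foot, on top of the block, 67 above the table; z: along the peg, tip at 110; y: level, along the row; x: away from the robot and up.
There are look-alikes about, which are no part of the job. Several things look just like the blue_cup: the one meant starts farthest to the robot's right.

How it is judged (in metres and radians):
On the way:
1. the blue cup, still held, is lowered over the blue peg to within 20 mm of fully home (x of blue_cup in the frame of blue_peg between -0.028 and 0.028 m and y of blue_cup in the frame of blue_peg between -0.025 and 0.025 m and angle between the z axis of blue_cup and the z axis of blue_peg, either way round below 0.26 rad and z of blue_cup in the frame of blue_peg between 0.01 and 0.045 m and contact force between the fingers and blue_cup above 0.5 N), for 0.1 s.
At the end, for the whole second after the job is handed in: The blue cup hangs still, released, over the blue-tipped peg: mouth 12 to 36 mm from the peg's origin along it, within 28 mm (x) and 25 mm (y) of its axis, axes within 15 degrees. The yellow and white cups stand within 11 degrees of upright, within 30 mm of their starts (x of blue_cup in the frame of blue_peg between -0.028 and 0.028 m and y of blue_cup in the frame of blue_peg between -0.025 and 0.025 m and angle between the z axis of blue_cup and the z axis of blue_peg, either way round below 0.26 rad and z of blue_cup in the frame of blue_peg between 0.012 and 0.036 m and linear speed of blue_cup below 0.03 m/s and angle between each of yellow_cup, white_cup's own z axis and vertical below 0.2 rad and distance of each of yellow_cup, white_cup from where it was at the start of the episode below 0.03 m); the robot touches nothing.
It fails at once if the yellow cup is pushed more than 30 mm or tipped over (distance of yellow_cup from where it was at the start of the episode above 0.03 m or angle between yellow_cup's own z axis and vertical above 0.4 rad).
It fails at once if the white cup is pushed more than 30 mm or tipped over (distance of white_cup from where it was at the start of the episode above 0.03 m or angle between white_cup's own z axis and vertical above 0.4 rad).
It also fails if it takes over 38 s, if anything falls off the work surface, if the arm or the gripper's body presses on something with over 40 N, if the wrist force passes 120 N, or if a joint passes its speed limit or range.

## Working session

There is one attempt and no reset: what is moved stays moved. The work goes in short steps, Python scripts to look and compute and a shell command to move; the robot and the scene stay as the last step left them, time stands still between calls to the robot, and variables do not carry over. Pictures are saved under pics/ and viewed, at most 10 in all, crops included, and the job is handed in when it is done.

```bash
mkdir -p pics
cat > h.py <<'E'
import numpy as np, cv2
from bench import robot
from scipy.spatial.transform import Rotation as R
def shot(cam,name):
    p,d=robot.read_camera(cam); cv2.imwrite(f'pics/{name}.png',p[:,:,::-1]); np.save(f'pics/{name}.npy',d); return p,d
def world(cam,d,px):
    i=robot.camera_info(cam);K=np.array([[i['fx'],0,i['cx']],[0,i['fy'],i['cy']],[0,0,1]]);T=np.array(i['world_from_camera'])
    px=np.array(px,float).reshape(-1,2);u=cv2.undistortPoints(px[:,None],K,np.array(i['D'],float))[:,0]
    z=d[px[:,1].astype(int),px[:,0].astype(int)]
    return (np.c_[u*z[:,None],z])@T[:3,:3].T+T[:3,3]
E
python3 - <<'E'
from h import *
for c in('scene','top'):
    shot(c,c+'0'); print(np.round(robot.camera_info(c)['world_from_camera'],2).tolist())
o=robot.get_obs();print(o['t'],R.from_quat(o['tcp_rot']).as_matrix().round(3).tolist(),o['position'])
E
```

```text
[[-0.08, 0.5, -0.86, 1106.32], [1.0, 0.04, -0.07, 34.17], [0.0, -0.86, -0.51, 475.61], [0.0, 0.0, 0.0, 1.0]]
[[0.01, -0.98, 0.18, 283.0], [-1.0, -0.01, -0.01, -4.15], [0.02, -0.18, -0.98, 1032.3], [0.0, 0.0, 0.0, 1.0]]
0.1 [[-0.97, 0.241, -0.0], [0.241, 0.97, -0.001], [0.0, -0.001, -1.0]] [168.89481026 678.95213171 213.35348004]
```

View pics/scene0.png

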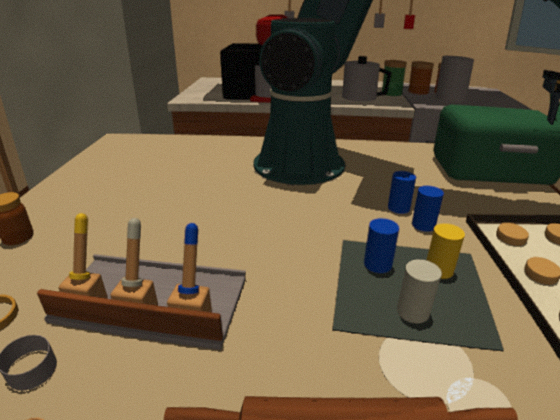

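View pics/top0.png

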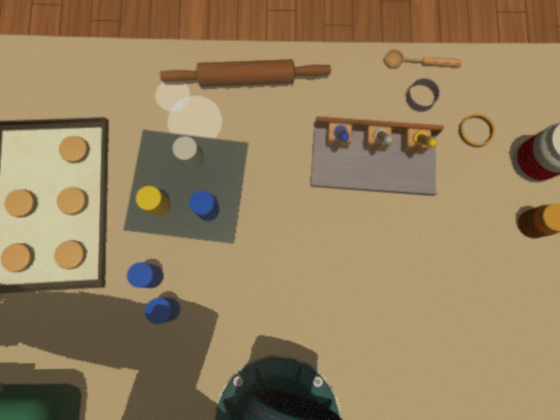

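Candidates for the blue cup in the top view (image right is the robot's right): (203,205) on the mat, and (142,274) and (160,311) off the mat. The one farthest right is (203,205), which is also the mat cup at (381,245) in the scene view. The blue peg's tip is at (341,133) in the top view and (192,232) in the scene view. Next I'll check with a crop and measure.

Run:
```python
from h import *
dt=np.load('pics/top0.npy');ds=np.load('pics/scene0.npy')
print('top cups b,y,w,b2,b3',world('top',dt,[(203,203),(149,198),(184,148),(140,274),(158,311)]).round(0).tolist())
def blobs(c,d):
    p=cv2.imread(f'pics/{c}0.png');h=cv2.cvtColor(p,cv2.COLOR_BGR2HSV)
    m=cv2.inRange(h,(105,120,50),(130,255,255));n,l,s,ce=cv2.connectedComponentsWithStats(m)
    for k in range(1,n):
        if s[k,4]<15: continue
        ys,xs=np.where((l==k)&(d>0));w=world(c,d,np.c_[xs,ys]);zt=np.percentile(w[:,2],95)
        t=w[w[:,2]>zt-6]
        print(c,ce[k].round(),s[k,4],'min',w.min(0).round(),'max',w.max(0).round(),'topmid',((t.min(0)+t.max(0))/2).round(1),'mean',w.mean(0).round(1))
blobs('top',dt);blobs('scene',ds)
# peg shaft, block in scene
print(world('scene',ds,[(191,230),(190,250),(189,265),(189,275),(189,291),(185,302),(191,300)]).round(1).tolist())
print('3 tips',world('top',dt,[(341,134),(384,138),(432,142)]).round(1).tolist(), 'scene',world('scene',ds,[(81,218),(134,225),(192,230)]).round(1).tolist())
a=cv2.resize(cv2.imread('pics/scene0.png')[205:345,330:500],None,fx=2.3,fy=2.3,interpolation=2)
b=cv2.resize(cv2.imread('pics/top0.png')[110:200,300:450],None,fx=2.6,fy=2.6,interpolation=2)
H=max(a.shape[0],b.shape[0]);f=lambda q:cv2.copyMakeBorder(q,0,H-q.shape[0],0,0,0)
cv2.imwrite('pics/crop.png',np.hstack([f(a),f(b)]))
```

```text
top cups b,y,w,b2,b3 [[484.0, 172.0, 95.0], [494.0, 293.0, 93.0], [613.0, 221.0, 94.0], [325.0, 303.0, 88.0], [246.0, 259.0, 90.0]]
top [344. 136.] 44 min [ 613. -145.  159.] max [ 631. -132.  168.] topmid [ 621.7 -138.5  164.4] mean [ 621.  -138.8  162.9]
top [202. 202.] 488 min [459. 149.   2.] max [534. 210.  97.] topmid [485.6 176.7  93.6] mean [485.6 175.6  92.1]
top [140. 275.] 486 min [299. 276.  84.] max [349. 329.  94.] topmid [324.  302.6  90.1] mean [323.6 302.6  89.3]
top [157. 310.] 399 min [223. 234.  84.] max [274. 287.  95.] topmid [248.3 260.7  90.7] mean [248.9 261.   89.5]
scene [401. 192.] 855 min [221. 232.   2.] max [278. 286.  93.] topmid [249.2 259.1  89.3] mean [265.8 255.2  55.1]
scene [427. 207.] 987 min [301. 275.   1.] max [355. 331.  93.] topmid [327.4 303.3  89.4] mean [342.1 298.4  57.1]
scene [381. 245.] 1410 min [462. 148.   3.] max [517. 202.  96.] topmid [489.1 175.2  92.4] mean [503.8 172.4  61.5]
scene [191. 234.] 221 min [ 619. -149.  140.] max [ 642. -132.  166.] topmid [ 626.5 -140.1  162.6] mean [ 632.7 -139.3  154.1]
scene [188. 290.] 120 min [ 660. -157.   75.] max [ 683. -128.   87.] topmid [ 674.3 -142.5   83. ] mean [ 675.6 -140.7   81.5]
[[630.6, -139.1, 159.7], [644.3, -140.0, 132.7], [655.9, -140.7, 113.2], [662.4, -140.6, 99.2], [678.8, -138.1, 81.9], [687.8, -143.6, 67.4], [681.9, -136.0, 66.8]]
3 tips [[626.0, -132.4, 160.2], [620.1, -226.9, 154.3], [608.7, -327.6, 163.3]] scene [[616.7, -325.5, 162.4], [624.7, -231.9, 159.6], [631.6, -137.2, 160.5]]
```

View pics/crop.png

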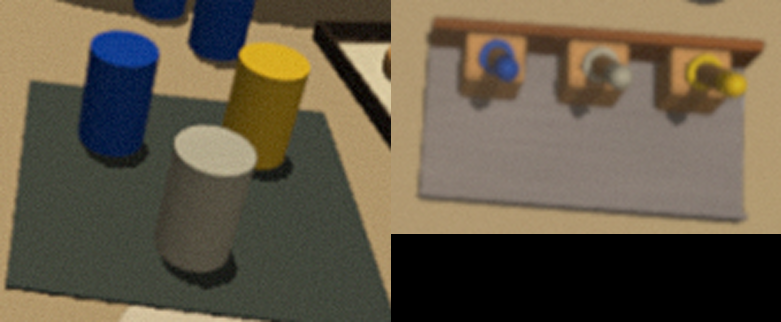

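The crop shows the chosen blue cup alone at the mat's left edge, about 120 mm from the yellow one. In the right panel, the blue-tipped peg is the leftmost of the three. Next I'll fit the peg and cup, then work out the first move.

```bash
cat >> h.py <<'E'
def frame(zax,yax):
    z=np.array(zax,float);z/=np.linalg.norm(z);y=np.array(yax,float);y-=y@z*z;y/=np.linalg.norm(y)
    return np.c_[np.cross(y,z),y,z]
def go(p,Rt):
    o=robot.get_obs();R0=R.from_quat(o['tcp_rot']).as_matrix()
    print('t',round(o['t'],2),'pos',np.round(o['position'],1),'F',np.round(o['ft_force'],1),'w',round(float(o['width']),1),'gf',np.round(o['gripper_force'],1),'q',np.round(o['joint_positions'],2))
    print('turn',(R.from_matrix(R0.T@Rt).as_rotvec(degrees=True)/30).round(3),'shift',(R0.T@(np.array(p)-o['position'])/1000).round(4))
E
python3 - <<'E'
from h import *
from scipy.optimize import least_squares
pts=[]
for c,box in(('scene',(170,215,220,296)),('top',(325,360,122,150))):
    d=np.load(f'pics/{c}0.npy');xs,ys=np.meshgrid(range(box[0],box[1]),range(box[2],box[3]));px=np.c_[xs.ravel(),ys.ravel()]
    w=world(c,d,px);pts.append(w[(d[px[:,1],px[:,0]]>0)&(w[:,2]>92)&(w[:,2]<175)&(abs(w[:,1]+140)<30)&(abs(w[:,0]-645)<45)])
s=np.sin(np.radians(28));k=np.cos(np.radians(28))
def res(q,P):
    z=np.array([-s*np.cos(q[2]),-s*np.sin(q[2]),k]);v=P-[q[0],q[1],67];t=np.clip(v@z,0,100)
    return np.linalg.norm(v-t[:,None]*z,axis=1)-10
for P in pts+[np.vstack(pts)]:
    r=least_squares(res,[671,-143,-.08],args=(P,),loss='soft_l1');print(len(P),r.x.round(3),'rms',np.sqrt(np.mean(res(r.x,P)**2)).round(2))
# cup circle fit at r=28
for c,b in(('scene',(360,402,215,280)),):
    d=np.load(f'pics/{c}0.npy');xs,ys=np.meshgrid(range(b[0],b[1]),range(b[2],b[3]));w=world(c,d,np.c_[xs.ravel(),ys.ravel()]);w=w[(w[:,2]>20)&(w[:,2]<82)&(w[:,0]<530)&(abs(w[:,1]-175)<33)]
    print('cup',least_squares(lambda q:np.hypot(*(w[:,:2]-q).T)-28,[488,175],loss='soft_l1').x,len(w))
go([488,175,200],frame([0,0,-1],[.079,.997,0]))
E
```

```text
718 [ 6.69863e+02 -1.44220e+02 -5.00000e-02] rms 0.87
113 [ 6.69006e+02 -1.43188e+02 -7.40000e-02] rms 0.97
831 [ 6.69777e+02 -1.44327e+02 -6.00000e-02] rms 0.96
cup [485.78813282 175.51844578] 817
t 0.1 pos [168.9 679.  213.4] F [ 0.  -0.2 -0.3] w 90.9 gf 0.0 q [ 1.29  0.38  1.73  0.    1.03 -0.03]
turn [-0.002 -0.    -0.315] shift [-0.4313 -0.412   0.0137]
```

```bash
python3 -m creep '[[[0,0,-0.1],[-0.036,-0.034,0],1],[[0,0,-0.2],[-0.072,-0.069,0],1],[[0,0,-0.3],[-0.108,-0.103,0],1],[[0,0,-0.315],[-0.144,-0.138,0],1],[[0,0,-0.315],[-0.180,-0.172,0],1]]'
python3 -c "
from h import *
go([487,175.5,200],frame([0,0,-1],[.07,.997,0]))"
```

```text
t: 0.6
position: [302.6, 467.0, 213.7]
tcp_rot: [0.039, 0.999, -0.0, -0.0]
ft_force: [0.6, 0.5, -0.1]
width: 91.3
gripper_force: 0.0
t 0.6 pos [302.6 467.  213.7] F [ 0.6  0.5 -0.1] w 91.3 gf 0.0 q [ 0.95  0.15  2.03 -0.    0.96 -0.54]
turn [-0.001 -0.    -0.015] shift [-0.2066 -0.2762  0.0138]
```

```bash
python3 -m creep '[[[0,0,0],[-0.03,-0.04,0],1],[[0,0,0],[-0.06,-0.08,0],1],[[0,0,0],[-0.09,-0.12,0],1],[[0,0,0],[-0.12,-0.16,0],1],[[0,0,0],[-0.15,-0.20,0.01],1]]' >/dev/null
python3 -m creep '[[[0,0,0],[-0.03,-0.04,0],1],[[0,0,0],[-0.0566,-0.0762,0],1],[[0,0,0],[-0.0566,-0.0762,0],1]]'
python3 -c "
from h import *
go([487,175.5,44],frame([0,0,-1],[.07,.997,0]))"
```

```text
t: 1.4
position: [487.8, 174.6, 204.1]
tcp_rot: [0.041, 0.999, -0.0, 0.0]
ft_force: [0.0, -0.1, 0.6]
width: 91.4
gripper_force: 0.0
t 1.4 pos [487.8 174.6 204.1] F [ 0.  -0.1  0.6] w 91.4 gf 0.0 q [ 0.3   0.1   2.11 -0.    0.93 -1.19]
turn [-0.001  0.001 -0.025] shift [0.0009 0.0009 0.1601]
```

```bash
python3 -m creep '[[[0,0,-0.025],[0.001,0.001,0.04],1],[[0,0,-0.025],[0.001,0.001,0.08],1],[[0,0,-0.025],[0.001,0.001,0.12],1],[[0,0,-0.025],[0.001,0.001,0.15],1],[[0,0,-0.025],[0.001,0.001,0.16],1]]'
python3 -m creep '[[[0,0,0],[0,0,0],0.5],[[0,0,0],[0,0,0],0.3],[[0,0,0],[0,0,0],0.3],[[0,0,0],[0,0,0],0.3],[[0,0,0],[0,0,0],0.3]]' 25
```

```text
t: 1.9
position: [482.8, 179.0, 41.4]
tcp_rot: [0.033, 0.999, -0.001, -0.002]
ft_force: [0.8, 0.2, 0.1]
width: 91.3
gripper_force: 0.0
t: 2.4
position: [485.4, 179.3, 45.0]
tcp_rot: [0.033, 0.999, 0.0, 0.001]
ft_force: [-0.5, -0.1, -0.3]
width: 55.1
gripper_force: 25.0
```

```bash
python3 -m creep '[[[0,0,0],[0,0,-0.03],0.3],[[0,0,0],[0,0,-0.07],0.3],[[0,0,0],[0,0,-0.115],0.3],[[0,0,0],[0,0,-0.16],0.3],[[0,0,0],[0,0,-0.2],0.3]]'
python3 - <<'E'
from h import *
s=.4695;k=.8829;zp=np.array([-s*np.cos(.065),s*np.sin(.065),k]);f=np.array([669.7,-144.1,67])
Rt=frame(-zp,[.065,.998,0])
open('h.py','a').write('''
s=.4695;k=.8829;zp=np.array([-s*np.cos(.065),s*np.sin(.065),k]);foot=np.array([669.7,-144.1,67]);Rt=frame(-zp,[.065,.998,0])
def peg(m): go(foot+(m+41)*zp,Rt)
''')
go(f+191*zp,Rt)
shot('scene','s1')
E
```

```text
t: 2.9
position: [484.8, 179.2, 246.8]
tcp_rot: [0.033, 0.999, 0.0, 0.001]
ft_force: [0.5, -0.7, -2.5]
width: 55.2
gripper_force: 25.0
t 2.9 pos [484.8 179.2 246.8] F [ 0.5 -0.7 -2.5] w 55.2 gf 25.0 q [ 0.31  0.04  2.08  0.    1.02 -1.2 ]
turn [ 0.001 -0.931 -0.002] shift [-0.1161 -0.3105  0.0111]
```

View pics/s1.png

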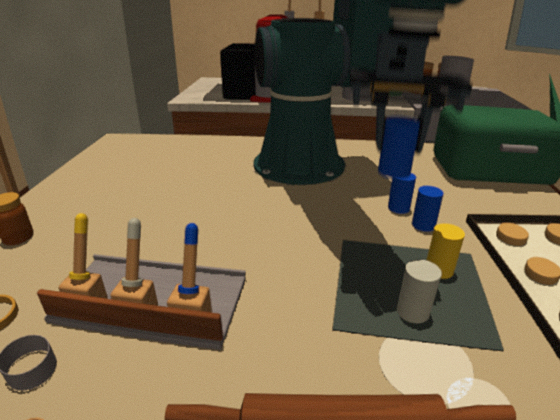

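The cup is in the gripper, upright at (398,145), and the yellow and white cups haven't moved. Carrying it to the hover pose above the peg and tilting on the way.

```bash
python3 -m creep '[[[0,-0.1,0],[-0.01,-0.03,0],0.3],[[0,-0.25,0],[-0.023,-0.062,0],0.3],[[0,-0.4,0],[-0.039,-0.105,0],0.3],[[0,-0.55,0],[-0.055,-0.148,0],0.3],[[0,-0.7,0],[-0.07,-0.188,0],0.3]]'
python3 -c "
from h import *
peg(150)"
```

```text
t: 3.45
position: [542.5, -14.7, 244.6]
tcp_rot: [0.032, 0.982, -0.007, 0.184]
ft_force: [0.7, 0.1, -2.5]
width: 55.1
gripper_force: 25.0
t 3.45 pos [542.5 -14.7 244.6] F [ 0.7  0.1 -2.5] w 55.1 gf 25.0 q [-0.07 -0.06  2.22  0.    0.61 -1.58]
turn [-0.002 -0.226 -0.   ] shift [-0.0393 -0.1208  0.025 ]
```

```bash
python3 -m creep '[[[0,-0.12,0],[-0.012,-0.04,0.008],0.3],[[0,-0.22,0],[-0.025,-0.08,0.016],0.3],[[0,-0.226,0],[-0.036,-0.11,0.023],0.3],[[0,-0.226,0],[-0.039,-0.121,0.025],0.3],[[0,-0.226,0],[-0.039,-0.121,0.025],0.3]]'
python3 - <<'E'
from h import *
peg(150)
p,d=shot('scene','s2');q,e=shot('top','t2')
f=lambda a:cv2.resize(a,None,fx=2.4,fy=2.4,interpolation=2)
cv2.imwrite('pics/c2.png',np.hstack([f(p[100:330,110:270]),f(q[40:270,270:430])])[:,:,::-1])
E
```

```text
t: 3.95
position: [579.6, -138.2, 234.5]
tcp_rot: [0.033, 0.97, -0.008, 0.24]
ft_force: [-0.3, 0.7, -0.2]
width: 55.3
gripper_force: 25.0
t 3.95 pos [ 579.6 -138.2  234.5] F [-0.3  0.7 -0.2] w 55.3 gf 25.0 q [-0.33  0.03  2.19  0.27  0.47 -2.04]
turn [-0.003 -0.008 -0.005] shift [-0.0011 -0.     -0.0008]
```

View pics/c2.png

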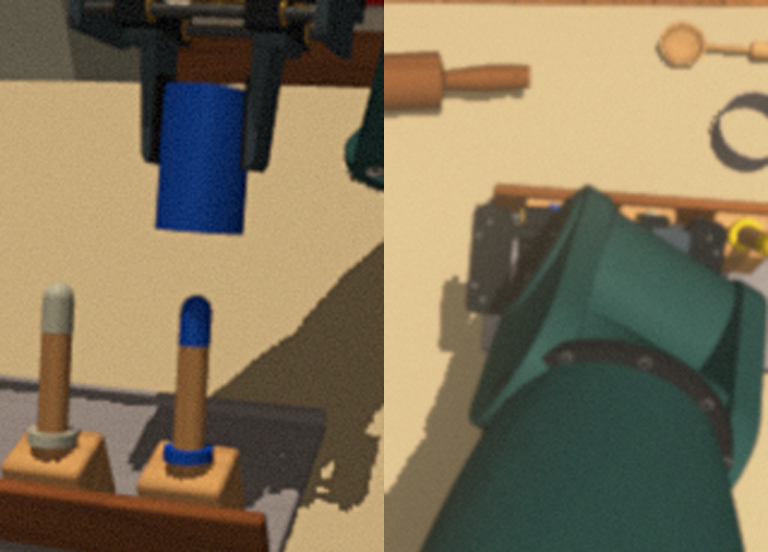

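The cup (crop 200,160) sits above the blue tip (195,310) and lines up with it. I'll measure its axis in the peg frame from the depth image before lowering.

Run:
```python
from h import *
from scipy.optimize import least_squares
p=cv2.imread('pics/s2.png');d=np.load('pics/s2.npy');h=cv2.cvtColor(p,cv2.COLOR_BGR2HSV)
m=cv2.inRange(h,(105,120,40),(130,255,255));m[:130]=0;m[200:]=0;m[:,:160]=0;m[:,230:]=0;m=cv2.erode(m,np.ones((3,3)))
ys,xs=np.where((m>0)&(d>0));w=world('scene',d,np.c_[xs,ys])
F=np.c_[np.cross([.065,.998,0],zp),[.065,.998,0],zp];v=(w-foot)@F
print(len(v),v.min(0).round(1),v.max(0).round(1))
def res(q):
    c=q[:2]+np.outer(v[:,2]-150,q[2:]);return np.hypot(*(v[:,:2]-c).T)-28
r=least_squares(res,[0,0,0,0],loss='soft_l1');print('mouth xy at 150, slopes',r.x.round(3))
```

```text
1890 [  4.3 -22.9 153.5] [ 31.2  26.5 239.4]
mouth xy at 150, slopes [-0.063 -1.293  0.007  0.007]
```

```bash
python3 -m creep '[[[0,0,0],[0,0.001,0.025],0.3],[[0,0,0],[0,0.001,0.05],0.3],[[0,0,0],[0,0.001,0.075],0.3],[[0,0,0],[0,0.001,0.095],0.3],[[0,0,0],[0,0.001,0.11],0.3]]'
python3 -m creep '[[[0,0,0],[0,0,0.003],0.3],[[0,0,0],[0,0,0.006],0.3],[[0,0,0],[0,0,0.009],0.3],[[0,0,0],[0,0,0.009],0.3]]'
python3 -c "
from h import *
peg(25)"
```

```text
t: 4.55
position: [630.9, -138.6, 139.9]
tcp_rot: [0.031, 0.972, -0.005, 0.235]
ft_force: [0.2, 0.5, -0.9]
width: 55.2
gripper_force: 25.0
t: 4.95
position: [636.5, -141.5, 137.0]
tcp_rot: [0.031, 0.972, -0.004, 0.235]
ft_force: [-0.4, 0.4, -1.3]
width: 55.2
gripper_force: 25.0
t 4.95 pos [ 636.5 -141.5  137. ] F [-0.4  0.4 -1.3] w 55.2 gf 25.0 q [-0.3   0.28  2.12  0.38  0.31 -2.15]
turn [ 0.013 -0.029 -0.001] shift [ 0.0033 -0.0005  0.0115]
```

Joint 5 is at its lower limit (0.31), about 11 mm short of home. The released cup sags towards vertical anyway, so I'll finish with the tool 5° more upright. That bends joint 5 away from its limit.

```bash
cat >> h.py <<'E'
def pegt(m,deg):
    q=R.from_rotvec(np.radians(deg)*np.array([.065,.998,0])).as_matrix();z=q@zp
    go(foot+(m+85)*zp-44*z,frame(-z,[.065,.998,0]))
E
python3 -c "
from h import *
for a in ((36,5),(29,5),(25,5)): pegt(*a)"
```

```text
t 4.95 pos [ 636.5 -141.5  137. ] F [-0.4  0.4 -1.3] w 55.2 gf 25.0 q [-0.3   0.28  2.12  0.38  0.31 -2.15]
turn [ 0.013  0.138 -0.001] shift [ 0.0073 -0.0004  0.0004]
t 4.95 pos [ 636.5 -141.5  137. ] F [-0.4  0.4 -1.3] w 55.2 gf 25.0 q [-0.3   0.28  2.12  0.38  0.31 -2.15]
turn [ 0.013  0.138 -0.001] shift [ 0.0072 -0.0005  0.0074]
t 4.95 pos [ 636.5 -141.5  137. ] F [-0.4  0.4 -1.3] w 55.2 gf 25.0 q [-0.3   0.28  2.12  0.38  0.31 -2.15]
turn [ 0.013  0.138 -0.001] shift [ 0.0071 -0.0005  0.0114]
```

```bash
python3 -m creep '[[[0,0.05,0],[0.003,0,0],0.3],[[0,0.1,0],[0.005,0,0],0.3],[[0,0.138,0],[0.007,0,0],0.3],[[0,0.138,0],[0.007,0,0.003],0.3],[[0,0.138,0],[0.007,0,0.003],0.3]]'
python3 -c "
from h import *
pegt(25,5)"
```

```text
t: 5.45
position: [631.4, -141.0, 130.3]
tcp_rot: [0.031, 0.979, -0.003, 0.199]
ft_force: [-0.4, -0.8, -1.2]
width: 54.9
gripper_force: 25.0
t 5.45 pos [ 631.4 -141.   130.3] F [-0.4 -0.8 -1.2] w 54.9 gf 25.0 q [-0.3   0.29  2.09  0.26  0.38 -2.03]
turn [ 0.013 -0.001 -0.   ] shift [-0.0011 -0.0006  0.0077]
```

Joint 5 is free again at 0.38, with 7.7 mm left. Lowering in small steps.

```bash
python3 -m creep '[[[0,0,0],[-0.001,0,0.002],0.3],[[0,0,0],[-0.001,0,0.004],0.3],[[0,0,0],[-0.001,0,0.006],0.3],[[0,0,0],[-0.001,0,0.006],0.3]]'
python3 -m creep '[[[0,0,0],[0,0,0.001],0.3],[[0,0,0],[0,0,0.001],0.3]]'
python3 -c "
from h import *
pegt(25,5)"
```

```text
t: 5.85
position: [634.5, -141.2, 125.0]
tcp_rot: [0.031, 0.98, -0.003, 0.199]
ft_force: [-0.0, 0.2, -1.7]
width: 55.1
gripper_force: 25.0
t: 6.05
position: [634.9, -141.2, 124.3]
tcp_rot: [0.031, 0.98, -0.003, 0.199]
ft_force: [-0.0, 0.9, -2.3]
width: 54.9
gripper_force: 25.0
t 6.05 pos [ 634.9 -141.2  124.3] F [-0.   0.9 -2.3] w 54.9 gf 25.0 q [-0.29  0.31  2.09  0.27  0.37 -2.03]
turn [ 0.013 -0.002 -0.   ] shift [-0.0001 -0.0006  0.0008]
```

```bash
for i in 1; do python3 -m creep '[[[0,0,0],[0,0,0.001],0.3],[[0,0,0],[0,0,0.001],0.3]]'; done
python3 -m creep '[[[0,0,0],[0,0,0.001],0.3],[[0,0,0],[0,0,0.001],0.3]]'
python3 -c "
from h import *
pegt(25,5)"
```

```text
t: 6.25
position: [635.4, -141.2, 123.4]
tcp_rot: [0.031, 0.98, -0.003, 0.199]
ft_force: [0.1, 0.5, -1.9]
width: 55.0
gripper_force: 25.0
t: 6.45
position: [635.8, -141.3, 122.8]
tcp_rot: [0.031, 0.98, -0.003, 0.199]
ft_force: [-5.0, 0.7, 5.7]
width: 54.9
gripper_force: 25.0
t 6.45 pos [ 635.8 -141.3  122.8] F [-5.   0.7  5.7] w 54.9 gf 25.0 q [-0.29  0.31  2.09  0.27  0.37 -2.03]
turn [ 0.013 -0.002 -0.   ] shift [ 0.0001 -0.0006 -0.0009]
```

The closed end has landed on the tip: the force along the peg rose by about 9 N. Releasing and backing straight off.

```bash
python3 -m creep '[[[0,0,0],[0,0,0],0.63],[[0,0,0],[0,0,0],0.67],[[0,0,0],[0,0,0],0.75],[[0,0,0],[0,0,0],1],[[0,0,0],[0,0,0],1]]'
python3 -m creep '[[[0,0,0],[0,0,0],1],[[0,0,0],[0,0,0],1],[[0,0,0],[0,0,0],1]]'
python3 - <<'E'
from h import *
p,d=shot('scene','s3');cv2.imwrite('pics/c3.png',cv2.resize(p[130:330,100:300],None,fx=2.8,fy=2.8,interpolation=2)[:,:,::-1])
pegt(25,5)
E
```

```text
t: 6.95
position: [635.8, -141.3, 122.6]
tcp_rot: [0.031, 0.98, -0.003, 0.199]
ft_force: [-0.6, 0.3, 0.4]
width: 81.6
gripper_force: 0.0
t: 7.25
position: [635.8, -141.3, 122.6]
tcp_rot: [0.031, 0.98, -0.003, 0.199]
ft_force: [0.8, 0.4, 0.6]
width: 91.2
gripper_force: 0.0
t 7.3 pos [ 635.8 -141.3  122.6] F [-1.1  1.  -0.7] w 91.1 gf 0.0 q [-0.29  0.31  2.09  0.27  0.37 -2.03]
turn [ 0.013 -0.002 -0.   ] shift [-0.0001 -0.0006 -0.0011]
```

View pics/c3.png

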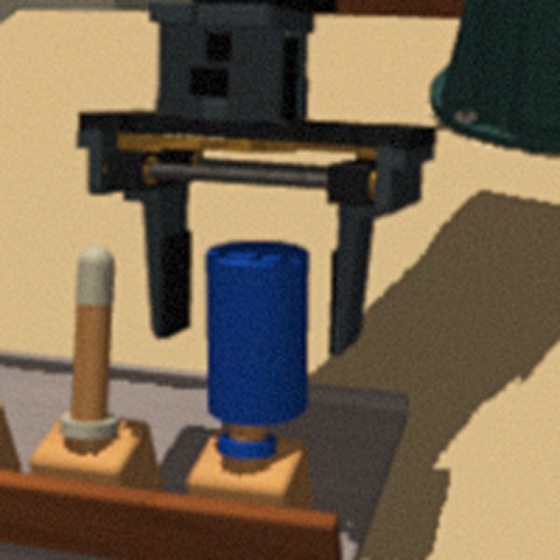

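The cup hangs free over the blue peg (crop 258,330), with the open fingers clear on both sides. Now I'll retreat along the tool axis and check.

```bash
python3 -m creep '[[[0,0,0],[0,0,-0.02],1],[[0,0,0],[0,0,-0.05],1],[[0,0,0],[0,0,-0.09],1],[[0,0,0],[0,0,-0.13],1],[[0,0,0],[0,0,-0.13],1]]'
python3 -m creep '[[[0,0,0],[0,0,0],1],[[0,0,0],[0,0,0],1],[[0,0,0],[0,0,0],1],[[0,0,0],[0,0,0],1],[[0,0,0],[0,0,0],1]]' >/dev/null
python3 - <<'E'
from h import *
from scipy.optimize import least_squares
F=np.c_[np.cross([.065,.998,0],zp),[.065,.998,0],zp]
for n in('s4','s5'):
    p,d=shot('scene',n);h=cv2.cvtColor(p,cv2.COLOR_RGB2HSV)
    m=cv2.inRange(h,(105,120,40),(130,255,255));m[:215]=0;m[281:]=0;m[:,:160]=0;m[:,230:]=0;m=cv2.erode(m,np.ones((3,3)))
    ys,xs=np.where((m>0)&(d>0));w=world('scene',d,np.c_[xs,ys]);v=(w-foot)@F
    v=v[v[:,2]<100]
    r=least_squares(lambda q:np.hypot(*(v[:,:2]-q[:2]-np.outer(v[:,2]-25,q[2:])).T)-28,[-10,0,0.1,0],loss='soft_l1')
    print('mouth xy, slopes',r.x.round(3),'z min',v[:,2].min().round(1))
cv2.imwrite('pics/s4v.png',p[:,:,::-1])
E
```

```text
t: 7.8
position: [585.9, -139.5, 247.5]
tcp_rot: [0.031, 0.979, -0.004, 0.202]
ft_force: [0.6, -0.4, -0.5]
width: 91.0
gripper_force: 0.0
mouth xy, slopes [-1.495e+01 -1.464e+00  1.910e-01  1.300e-02] z min 25.2
mouth xy, slopes [-1.4908e+01 -1.4940e+00  1.9100e-01  1.4000e-02] z min 25.2
```

View pics/s4v.png

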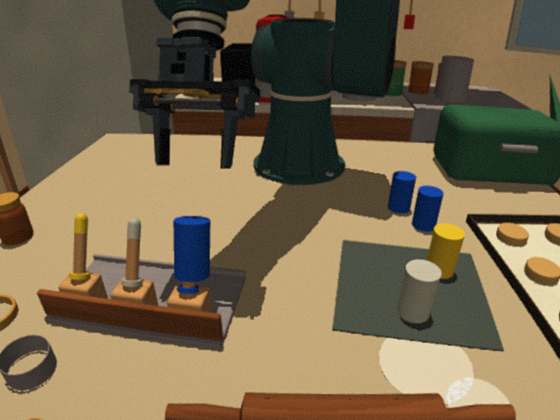

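The cup hangs still on the blue peg at (192,248), mouth about 25 mm along it, x −15 mm, tilt about 11°. The yellow cup (445,250) and white cup (418,290) haven't moved, and the gripper is clear.

```bash
python3 -c "
from bench import robot
print(robot.sign_off())"
```

```text
the job is handed in; nothing more can be done
None
```

The blue cup was lowered along the blue-tipped peg until its closed end touched the tip, then released, and it now hangs there still; the yellow and white cups were left where they stood, and the job is handed in, though no verdict came back.

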